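# Clamp a lamp base in its drilling jig with a C-washer

## Robot

A 6-joint arm with a two-finger parallel gripper is mounted at the origin on the work surface. World frame = base frame: x ahead of the robot, y to its left, z up, the work surface at z = 0. Lengths are in m, angles in rad, forces in N, time in s.
With the tool pointing down it reaches from about 0.375 to 0.975 m from the base axis. Payload 3.8 kg.
Tool frame: the origin (TCP) lies between the finger pads; the fingertips stand 25 mm ahead of it and the grasp point (between the pads) lies 6 mm ahead of it; z points along the fingers, y is the direction in which the jaws open and shut (so a half turn about z gives the same grasp; the last joint's range is limited). The gripper opens to 85 mm and grips with 20 to 120 N. Pads are 22 mm wide; open, the fingers measure 114 mm over their backs; the gripper's body (76 mm by 85 mm) begins 54 mm behind the grasp point. The pads swing forward as they close: fully open they stand 13 mm farther back than shut.
Start: joints at [-1.258, 0.264, 1.604, -0, 1.274, -0.037], TCP at [0.231, -0.634, 0.256] pointing down, gripper open.
Joint ranges: [-2.63, 2.63], [-0.94, 2.18], [0.31, 2.57], [-1.31, 4.45], [0, 2.66], [-2.55, 2.55]. Speed limits (rad/s): [2.57, 2.57, 3.14, 3.14, 3.14, 3.14].

## Interface

Orientations are given as a rotation vector (axis times angle).
In Python, from rig import arm, viewer, ticket gives the robot as it stands.
- The arm moves only by the tool apply_moves, never from a script. Its argument "steps" is one flat list of numbers, 5 for each row, row after row: the finger opening in cm, from 0 to 8.54, then the shift along the tool's x, y, z in cm, then the turn about the tool's z in degrees. In form: [hand, tx, ty, tz, twist, hand, tx, ty, tz, twist, ...]. A call has 1 to 20 rows; each row shifts and turns the commanded pose from where the row before left it, along the tool's axes as they then stand; what a row does not reach is not made up. A row lasts 1/10 s, in which the tool goes at most 50 mm and 8.59 degrees, less where a joint would pass 70% of its speed; a pose out of reach is approached as far as the arm can. A call is refused whole if a number of a shift passes 5 or a number of a turn 8.59, either way. A call with a gripper value outside its range is refused whole. The fingers move at their own pace and stop on an object; the grip force is fixed at half the most. Time passes only in rows, so rows that do not move let the fingers close. It gives the time, the measured TCP pose, the force and the opening at its end, in the units of the state.
- arm.observe(): the state, without advancing time (a new reading comes with each control period).
- viewer.camera(name): name is "scene" or "side" or "wrist"; returns a dict with "image" (480x640x3 uint8, red, green, blue), "K" (3x3 intrinsics, pixels), "extrinsics" (4x4, takes a point from camera to world coordinates); the wrist camera has in their place "hand_eye" (4x4, takes a point from camera to tool coordinates, whose origin is the TCP and whose axes are the flange's). Camera axes: x right, y down, z forward; pixel columns grow to the right and rows downward; lengths in m; the calibration is good to about 2 mm. The wrist camera is an equidistant fisheye: a pixel r from the principal point sees the ray r / f radians off the axis. A picture is of the moment at which its call begins: read the wrist's pose just before it. There is no depth.
- ticket.job_done(): hands the job in, once; it reports no verdict.
Trained networks look in a picture, given as the dict that the camera call returned (one of the last four; its "shot" number tells which), for a name from the list of things; names that differ only in an ending like _2 or _b are one class to them, and where a whole thing is asked for, a point or a joint stands for the part that bears it (a point fixed in the world has none). Each returns a list of dicts, best first, with "p" (0 to 1); they miss things now and then, are a little off and sometimes report something else, mostly with a low value. They report only what shows in the picture. A call takes as long as a camera call. They do not tell look-alikes from the thing itself.
- viewer.regions_of(picture, query): "region" (480x640 bool, what is visible of it) and "position" ([column, row] in pixels, amid what is visible of it).
The state is a dict: "time_s": time; "q": joint angles; "qvel": joint speeds; "joint_torque": joint torques, N m; "eef_pos": TCP position; "orientation": TCP orientation; "wrist_force": force on the tool from outside, world axes, zero at the start; "ft_torque": the same for the moment, N m; "gripper_width": finger opening in m.
Only numpy, scipy, OpenCV 4.12 (cv2) and the standard library are available. Lean on these libraries where they do the work, as an engineer would, in place of code of your own. Each camera call takes 0.05 s, during which the arm holds its last target. There are 200 camera calls.

## Task

The black lamp base is already sitting in the drilling jig. Slide the C-washer (the open one with the yellow handle) sideways onto the jig's stud, fully home under the brass collar and flat on the lamp base, then swing the red cam lever all the way down so that the washer is clamped, and let go. Leave the lamp base seated and do not disturb the other things on the bench.

Things in the scene. Friction and masses are not known exactly. Their poses are not given: they have to be found in the camera images.
- jig: Fixed drilling jig: aluminium plate 190 x 190 x 20 mm. Origin: centre of its underside, right under the upright 12 mm steel stud; z up. -x is the open side where the washer slides in; on the +x side, 81 mm from the stud, stands a drill-bush block 22 x 70 mm, 56 mm high. At the stud's top, 77 mm above the bench, is the cam lever's pivot.
- stud (a point): Point on the stud's axis at the level of the lamp base's top face, 42 mm above the bench. Axes as the jig.
- collar: Brass collar on the stud under the cam, 30 mm diameter, 6 mm thick; origin: centre of its underside, at the start 57.3 to 59.5 mm above the bench, which leaves 15.3 to 17.5 mm above the lamp base. The cam pushes it down as the lever closes; fully closed it presses on a 10 mm washer lying on the lamp base.
- lever (a joint): Cam lever angle, rad. Swings in the jig's y-z plane about an axis along jig x through the stud, 77 mm above the bench: 0 = leaning 0.43 rad from vertical towards jig -y (open), 0.43 = upright, 2.0 = closed at its stop, level, pointing to jig +y. Starts at 0 to 0.5. Stays where it is left; about 3 N across its end moves it, 5 N over the last bit.
- lever_tip (a point): Outer end of the lever, 94 mm from the pivot, on the lever's centre line; axes turn with the lever. The red grip covers the last 62 mm and is 18 mm wide (jig x) and 12 mm thick.
- lamp_base: Black round disc, 130 mm diameter, 22 mm thick, with a 44 mm bore, about 0.2 kg, loose but sitting on the jig's plate (underside 20 mm, top 42 mm above the bench) over a 41 mm spigot. Origin at the centre of its underside.
- c_washer: Steel C-washer flat on the bench, 0.3 kg: plate 60 mm diameter, 10 mm thick; 18 mm slot open to its +x, ending in a half circle about the origin (on the underside), so the stud ends within 3 mm of it. A 24 mm wide tail runs to -x, ending in an upright handle: x -100 to -90 mm, 32 mm wide in y, its top 45 mm above the underside, yellow above 16 mm.
- plain_washer: Bystander: closed steel washer, 60 mm diameter, 18 mm hole, 10 mm thick; origin at the centre of its underside. Not to be used.
- timber: Bystander: pine block 60 x 160 x 45 mm with black paint on top; origin at the centre of its underside.
- glue: Bystander: white glue bottle, 60 mm diameter, 160 mm tall; origin at the centre of its underside.
- driver: Bystander: screwdriver lying on the bench along its own x.
There are look-alikes about, which are no part of the job. What is shaped like the c_washer but orange, pink or purple is not meant.

How it is judged:
By the outcome, as a careful person would: the job done as asked, in the order asked, and still so for the second after the job is handed in, with the robot touching nothing.
It also fails if it takes over 56 s, if anything falls off the work surface, if the arm or the gripper's body presses on something with over 40 N, if the wrist force passes 120 N, or if a joint passes its speed limit or range.

## Working session

There is one attempt and no reset: what is moved stays moved. The work goes in short steps, Python scripts to look and compute and a tool call to move; the robot and the scene stay as the last step left them, time stands still between calls to the robot, and variables do not carry over. Pictures are saved under pics/ and viewed, about 8 in all and at most 12, crops included, and the job is handed in when it is done.

Besides the shell and the picture viewer there is one more tool, called after "Emit:" in YAML: its name, and indented under it one key for each argument. apply_moves: Moves the arm, as the interface text tells. Its arguments: {"type":"object","properties":{"steps":{"type":"array","items":{"type":"number"}}},"required":["steps"]}

```bash
ls; mkdir -p pics; cat > h.py <<'E'
import numpy as np, cv2
from scipy.spatial.transform import Rotation as R
from rig import arm, viewer, ticket
def save(c,n): cv2.imwrite('pics/'+n,c['image'][:,:,::-1])
def toz(c,uv,z):
    K,T=c['K'],c['extrinsics']; d=T[:3,:3]@np.linalg.inv(K)@np.array([uv[0],uv[1],1.]); o=T[:3,3]
    return o+d*(z-o[2])/d[2]
def proj(c,P):
    K,T=c['K'],c['extrinsics']; p=(np.asarray(P)-T[:3,3])@T[:3,:3]; p=p@K.T; return p[...,:2]/p[...,2:]
E
python3 - <<'E'
from h import *
a=viewer.camera('scene');b=viewer.camera('side')
save(a,'a.png');save(b,'b.png')
for n,c in(('scene',a),('side',b)):
    print(n,c['K'].tolist(),c['extrinsics'].round(3).tolist())
    for q in ['jig','collar','lever','lamp_base','c_washer','plain_washer','timber','glue','driver']:
        for r in viewer.regions_of(c,q)[:3]:
            print(q,round(r['p'],2),np.round(r['position']),r['region'].sum(),toz(c,r['position'],0.0).round(3))
print({k:np.round(v,3) for k,v in arm.observe().items()})
E
```

```text
pics
scene [[446.3039668713696, 0.0, 315.76980722382694], [0.0, 446.3039668713696, 231.91210040606944], [0.0, 0.0, 1.0]] [[0.649, 0.54, -0.536, 1.165], [0.761, -0.472, 0.445, -0.49], [-0.013, -0.697, -0.717, 0.877], [0.0, 0.0, 0.0, 1.0]]
jig 0.77 [365. 226.] 2768 [ 0.582  0.171 -0.   ]
collar 0.63 [361. 219.] 44 [0.555 0.184 0.   ]
collar 0.56 [367. 226.] 2887 [0.586 0.177 0.   ]
lever 0.8 [369. 201.] 312 [0.515 0.256 0.   ]
lever 0.72 [256. 307.] 832 [ 0.604 -0.212  0.   ]
lamp_base 0.88 [360. 230.] 1309 [ 0.584  0.149 -0.   ]
lamp_base 0.62 [257. 304.] 814 [ 0.6   -0.205  0.   ]
c_washer 0.94 [257. 304.] 813 [ 0.599 -0.206  0.   ]
c_washer 0.76 [236. 247.] 635 [ 0.411 -0.141  0.   ]
c_washer 0.75 [159. 295.] 763 [ 0.421 -0.369  0.   ]
plain_washer 0.86 [282. 224.] 304 [0.423 0.003 0.   ]
timber 0.77 [395. 160.] 1107 [ 0.43   0.459 -0.   ]
glue 0.8 [457. 180.] 982 [ 0.625  0.527 -0.   ]
driver 0.85 [171. 355.] 671 [ 0.586 -0.424  0.   ]
side [[571.857315760948, 0.0, 322.8683493828049], [0.0, 571.857315760948, 239.86065606007375], [0.0, 0.0, 1.0]] [[-0.831, -0.286, 0.477, -0.038], [-
[... 522 characters left out ...]
.155  0.   ]
plain_washer 0.96 [384. 307.] 374 [ 0.428 -0.003  0.   ]
timber 0.76 [250. 418.] 4183 [0.467 0.427 0.   ]
glue 0.57 [156. 358.] 2170 [0.724 0.415 0.   ]
driver 0.85 [403. 216.] 319 [ 0.602 -0.441  0.   ]
{'time_s': np.float64(1.0), 'q': array([-1.258,  0.264,  1.604, -0.   ,  1.274, -0.037]), 'qvel': array([-0.001,  0.001,  0.   , -0.001,  0.001, -0.001]), 'joint_torque': array([ 1.0000e-03, -5.1508e+01, -3.6774e+01,  0.0000e+00,  1.0000e-03,
        0.0000e+00]), 'eef_pos': array([ 0.231, -0.634,  0.256]), 'orientation': array([ 3.094,  0.547, -0.   ]), 'wrist_force': array([0.348, 0.412, 0.049]), 'ft_torque': array([ 0.008, -0.004,  0.046]), 'gripper_width': np.float64(0.086)}
```

```bash
python3 - <<'E'
import cv2,numpy as np
a=cv2.imread('pics/a.png');b=cv2.imread('pics/b.png')
A=cv2.resize(a[130:400,130:490],None,fx=2.2,fy=2.2,interpolation=cv2.INTER_CUBIC)[:, :800]
cv2.imwrite('pics/a2.png',A)
B=cv2.resize(b[190:440,200:520],None,fx=2.4,fy=2.4,interpolation=cv2.INTER_CUBIC)
cv2.imwrite('pics/b2.png',B)
E
```

```text
(no output)
```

View pics/a2.png

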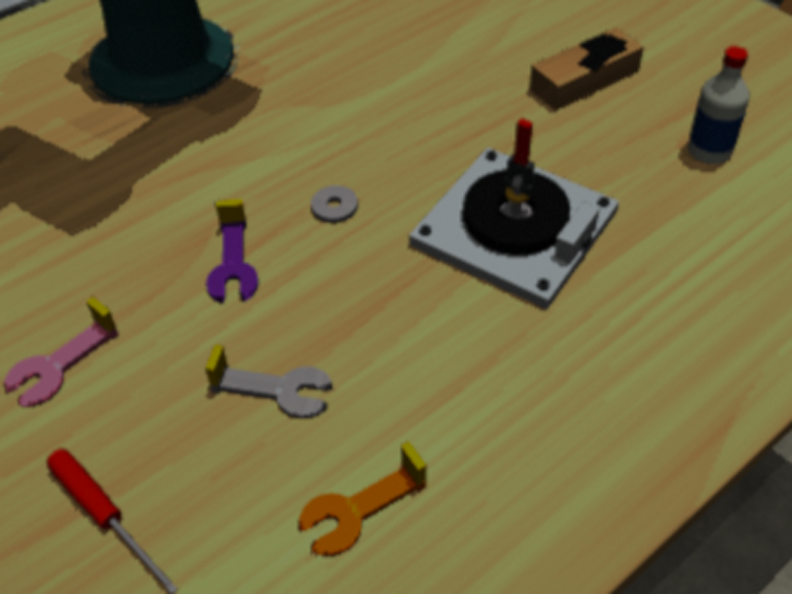

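View pics/b2.png

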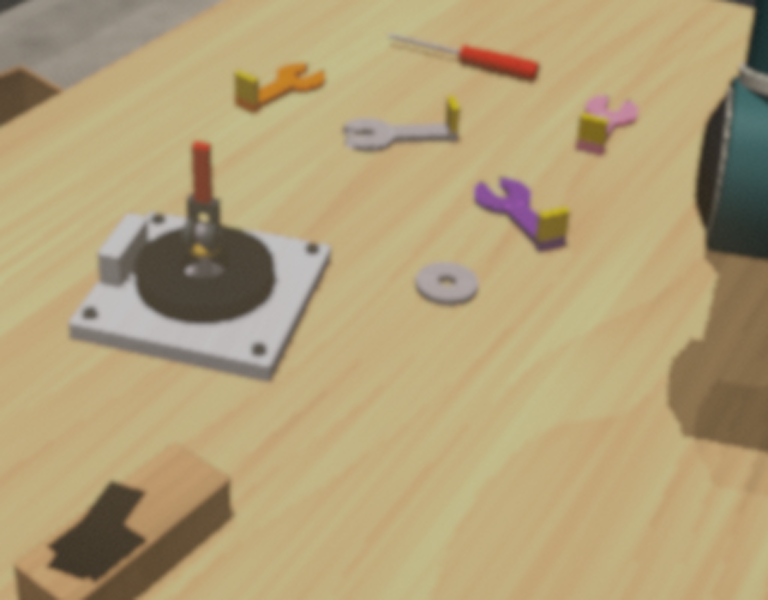

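The steel washer (crop 1: handle at (215,367), ring at (304,391)) is the true target. The jig's block is on its lower-right side and the lever is nearly upright. Next I'll fit the jig and washer poses to the masks.

```bash
cat >> h.py <<'E'
from scipy.optimize import minimize
def box(x0,x1,y0,y1,z0,z1): return np.array([[x,y,z] for x in(x0,x1) for y in(y0,y1) for z in(z0,z1)])/1000
def disc(r,z0,z1): 
    t=np.linspace(0,2*np.pi,48); return np.array([[r*np.cos(a),r*np.sin(a),z] for a in t for z in(z0,z1)])/1000
def cring():
    P=[]
    for a in np.arange(20,340,8):
        q=[[r*np.cos(b),r*np.sin(b),z] for b in np.radians([a,a+8]) for r in(9,30) for z in(0,10)]
        P.append(np.array(q)/1000)
    return P
WASH=cring()+[box(-95,-28,-12,12,0,10),box(-100,-90,-16,16,0,45)]
JIG=[box(-95,95,-95,95,0,20),box(70,92,-35,35,20,56),disc(65,20,42)]
def place(P,p): c,s=np.cos(p[2]),np.sin(p[2]); return P@np.array([[c,s,0],[-s,c,0],[0,0,1]])+[p[0],p[1],0]
S=6
def render(c,model,p,win):
    x0,y0,w,h=win; m=np.zeros((h*S,w*S),np.uint8)
    for P in model:
        uv=(proj(c,place(P,p))+.5-[x0,y0])*S
        cv2.fillConvexPoly(m,cv2.convexHull(np.round(uv).astype(np.int32)),1)
    return cv2.resize(m.astype(np.float32),(w,h),interpolation=cv2.INTER_AREA)
def fit(cams,masks,model,p0):
    W=[]
    for m in masks:
        x,y,w,h=cv2.boundingRect(m.astype(np.uint8)); W.append((x-15,y-15,w+30,h+30))
    def cost(p):
        e=0
        for c,m,w in zip(cams,masks,W):
            r=render(c,model,p,w); t=m[w[1]:w[1]+w[3],w[0]:w[0]+w[2]]; e+=np.abs(r-t).sum()/t.sum()
        return e
    sim=np.array([p0]*4,float); sim[1,0]+=.012; sim[2,1]+=.012; sim[3,2]+=.1
    b=minimize(cost,p0,method='Nelder-Mead',options=dict(initial_simplex=sim,xatol=1e-5,fatol=1e-6,maxiter=300))
    return b.x,b.fun
E
cat > fit1.py <<'E'
from h import *
a=viewer.camera('scene');b=viewer.camera('side')
def pick(c,q,uv):
    rs=[r for r in viewer.regions_of(c,q) if np.hypot(*(np.array(r['position'])-uv))<15]
    return rs[0]['region'] if rs else np.zeros((480,640),bool)
ka=toz(a,(228,297),.03); ra=toz(a,(268,308),.01); print(ka,ra)
p0=[ra[0],ra[1],np.arctan2(*(ra-ka)[1::-1])]
mw=[pick(a,'c_washer',(257,304))if 0 else None]
best=[]
for c in (a,b):
    uv=proj(c,np.r_[(ka+ra)[:2]/2,.01]); m=pick(c,'c_washer',uv); print(uv,m.sum()); best.append(m)
for s in ([0],[1],[0,1]):
    x,f=fit([(a,b)[i] for i in s],[best[i] for i in s],WASH,p0); print('washer',x.round(4),np.degrees(x[2]).round(1),round(f,3))
jm=[]
for c,uv in((a,(365,226)),(b,(286,325))):
    j=pick(c,'jig',uv)|pick(c,'lamp_base',uv+np.array([0,-8]))
    n,l,st,_=cv2.connectedComponentsWithStats(cv2.morphologyEx(j.astype(np.uint8),cv2.MORPH_CLOSE,np.ones((5,5),np.uint8))); j=l==1+st[1:,4].argmax()
    jm.append(j); print(j.sum())
g=toz(a,(365,226),.03)
for s in ([0],[1],[0,1]):
  for y in (np.arctan2(1,1)+k*np.pi/2 for k in range(4)):
    x,f=fit([(a,b)[i] for i in s],[jm[i] for i in s],JIG,[g[0],g[1],y]); print('jig',x.round(4),np.degrees(x[2]).round(1),round(f,3))
vis=[]
for c,m in((a,jm[0]),(b,jm[1])):
    im=c['image'][:,:,::-1].copy()
    for P in JIG: cv2.polylines(im,[cv2.convexHull(np.round(proj(c,place(P,x))).astype(np.int32))],True,(0,255,0))
    im[:,:,0][m]=255; vis.append(cv2.resize(im[140:390,200:460],None,fx=1.5,fy=1.5))
E
python3 fit1.py
```

```text
[ 0.55760698 -0.2543583   0.03      ] [ 0.63119073 -0.19527374  0.01      ]
[248.52955582 304.99319167] 861
[369.61871533 243.22644262] 558
washer [ 0.6259 -0.1926  0.6694] 38.4 0.104
washer [ 0.6298 -0.1961  0.6971] 39.9 0.08
washer [ 0.6277 -0.1929  0.6849] 39.2 0.324
4139
5547
jig [0.5967 0.1498 0.2897] 16.6 0.053
jig [0.5968 0.149  1.8664] 106.9 0.087
jig [0.5974 0.1502 3.4274] 196.4 0.08
jig [0.5968 0.1499 5.0001] 286.5 0.053
jig [0.6021 0.1469 0.2849] 16.3 0.087
jig [0.6031 0.1467 1.8609] 106.6 0.11
jig [0.6033 0.1468 3.4327] 196.7 0.109
jig [0.6036 0.1478 5.0234] 287.8 0.132
jig [0.5985 0.1492 0.2818] 16.1 0.168
jig [0.5996 0.1479 1.8629] 106.7 0.234
jig [0.6008 0.1489 3.432 ] 196.6 0.221
jig [0.5991 0.1498 5.0124] 287.2 0.225
```

Emit:
apply_moves:
  steps: [8.5,0,0,0,-8.4,8.5,0,0,0,-8.4,8.5,0,0,0,-8.4,8.5,0,0,0,-8.4,8.5,0,0,0,-8.4,8.5,0,0,0,-8.4,8.5,0,0,0,-8.4,8.5,0,0,0,-8.4,8.5,0,0,0,-8.4,8.5,0,0,0,-8.4,8.5,0,0,0,-8.4,8.5,0,0,0,-8.4,8.5,0,0,0,-8.4]

```text
time_s: 2.7
eef_pos: [0.2313, -0.6341, 0.2563]
orientation: [-1.338, -2.842, -0.0]
wrist_force: [0.1, 0.6, 0.1]
gripper_width: 0.085
```

Emit:
apply_moves:
  steps: [8.5,0.6,3.1,0.5,0,8.5,0.6,3.1,0.5,0,8.5,0.6,3.1,0.5,0,8.5,0.6,3.1,0.5,0,8.5,0.6,3.1,0.5,0,8.5,0.6,3.1,0.5,0,8.5,0.6,3.1,0.5,0,8.5,0.6,3.1,0.5,0,8.5,0.6,3.1,0.5,0,8.5,0.6,3.1,0.5,0,8.5,0.6,3.1,0.5,0,8.5,0.6,3.1,0.5,0,8.5,0.6,3.1,0.5,0,8.5,0.6,3.1,0.5,0,8.5,0.6,3.1,0.5,0,8.5,0,1.5,0,0,8.5,0,0,0,0]

```text
time_s: 4.4
eef_pos: [0.5474, -0.2598, 0.1814]
orientation: [1.342, 2.84, -0.0]
wrist_force: [-0.6, -0.1, 0.2]
gripper_width: 0.085
```

```bash
cat >> h.py <<'E'
def tool():
    s=arm.observe(); M=np.eye(4); M[:3,:3]=R.from_rotvec(s['orientation']).as_matrix(); M[:3,3]=s['eef_pos']; return M,s
def wrist():
    M,s=tool(); c=viewer.camera('wrist'); c['T']=M@c['hand_eye']; return c
def wproj(c,P):
    T,K=c['T'],c['K']; p=(np.asarray(P)-T[:3,3])@T[:3,:3]; n=np.hypot(p[...,0],p[...,1]); th=np.arctan2(n,p[...,2])
    k=(th/n)[...,None]; return K[[0,1],[2,2]]+p[...,:2]*k*K[[0,1],[0,1]]
def wz(c,uv,z):
    T,K=c['T'],c['K']; d=(np.asarray(uv,float)-K[[0,1],[2,2]])/K[[0,1],[0,1]]; r=np.hypot(*d)
    v=T[:3,:3]@np.r_[d/r*np.sin(r),np.cos(r)]; return T[:3,3]+v*(z-T[2,3])/v[2]
def need(M,P,yaw=None):
    "shift in tool cm to bring TCP to P; twist deg to bring tool y to yaw deg"
    d=(np.asarray(P)-M[:3,3])@M[:3,:3]*100; t=0
    if yaw is not None: t=(np.degrees(np.arctan2(M[1,1],M[0,1]))-yaw+90)%180-90
    return d.round(2),np.round(t,2)
E
python3 - <<'E'
from h import *
c=wrist();save(c,'w1.png');print(c['K'].tolist(),c['hand_eye'].round(3).tolist());M,s=tool();print(M.round(3),s['time_s'])
print(wproj(c,place(np.array([[-.095,0,.045],[0,0,.01],[.03,0,.01]]),[.628,-.193,.684])))
for r in viewer.regions_of(c,'c_washer')[:3]: print(r['p'],r['position'],r['region'].sum())
E
```

```text
[[371.64829954431775, 0.0, 316.57925920437475], [0.0, 371.64829954431775, 238.19835768342796], [0.0, 0.0, 1.0]] [[0.001, -0.948, -0.318, 0.083], [1.0, 0.002, -0.0, 0.001], [0.001, -0.318, 0.948, -0.117], [0.0, 0.0, 0.0, 1.0]]
[[-0.634  0.773 -0.     0.547]
 [ 0.773  0.634 -0.001 -0.261]
 [-0.    -0.001 -1.     0.181]
 [ 0.     0.     0.     1.   ]] 4.45
[[329.35129542 234.96834183]
 [440.70932729 222.70797605]
 [472.7643681  223.23591889]]
0.92 [284.0, 38.9] 4045
0.77 [409.1, 212.6] 5894
0.76 [129.8, 227.3] 4773
```

View pics/w1.png

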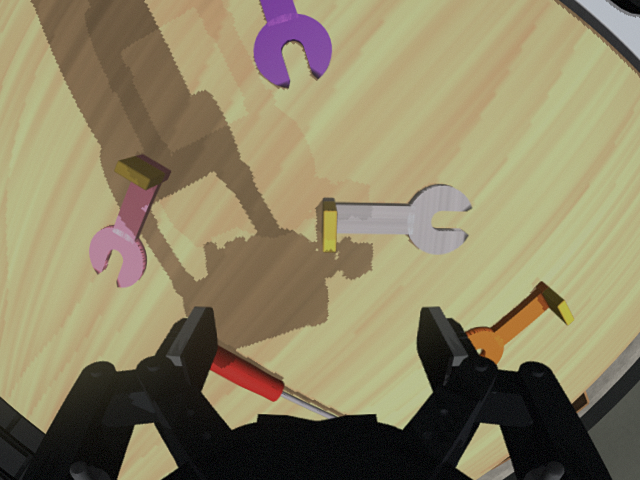

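```bash
cat >> h.py <<'E'
def wfit(c,m,model,p0):
    x,y,w,h=cv2.boundingRect(m.astype(np.uint8)); W=(x-15,y-15,w+30,h+30)
    def rn(p):
        o=np.zeros((W[3]*S,W[2]*S),np.uint8)
        for P in model: cv2.fillConvexPoly(o,cv2.convexHull(np.round((wproj(c,place(P,p))+.5-W[:2])*S).astype(np.int32)),1)
        return cv2.resize(o.astype(np.float32),(W[2],W[3]),interpolation=cv2.INTER_AREA)
    t=m[W[1]:W[1]+W[3],W[0]:W[0]+W[2]]
    cost=lambda p:np.abs(rn(p)-t).sum()/t.sum()
    sim=np.array([p0]*4,float); sim[1,0]+=.008; sim[2,1]+=.008; sim[3,2]+=.06
    b=minimize(cost,p0,method='Nelder-Mead',options=dict(initial_simplex=sim,xatol=1e-5,fatol=1e-6,maxiter=300))
    return b.x,b.fun
E
python3 - <<'E'
from h import *
c=wrist();M,s=tool()
m=[r for r in viewer.regions_of(c,'c_washer') if np.hypot(*(np.array(r['position'])-[409,213]))<15][0]['region']
x,f=wfit(c,m,WASH,[.628,-.193,.684]);print(x.round(4),np.degrees(x[2]),f)
H=place(np.array([-.095,0,.045]),x);print(H,s['eef_pos'],need(M,[H[0],H[1],.12],np.degrees(x[2])))
E
```

```text
[ 0.627  -0.1915  0.6746] 38.65163235770868 0.06750158066675975
[ 0.55285632 -0.25086371  0.045     ] [ 0.54570523 -0.2617355   0.18155359] (array([0.39, 1.25, 6.15]), np.float64(0.57))
```

Emit:
apply_moves:
  steps: [5,0.4,1.25,0,0.6,5,0,0,2.5,0,5,0,0,2.5,0,5,0,0,2.5,0,5,0,0,2,0,5,0,0,1.5,0,5,0,0,1,0,5,0,0,1,0,5,0,0,1.2,0,5,0,0,0,0]

```text
time_s: 5.6
eef_pos: [0.5523, -0.2494, 0.0377]
orientation: [-1.36, -2.829, -0.0]
wrist_force: [-1.0, 1.0, -0.8]
gripper_width: 0.0501
```

```bash
python3 - <<'E'
from h import *
c=wrist();save(c,'w2.png');M,s=tool();print(M.round(4)[:3,3],s['wrist_force'],need(M,[.5529,-.2509,.039],38.65))
E
```

```text
[ 0.5528 -0.2496  0.0386] [-0.2497689   1.07255635 -0.10276813] (array([-0.11, -0.08, -0.04]), np.float64(-0.01))
```

View pics/w2.png

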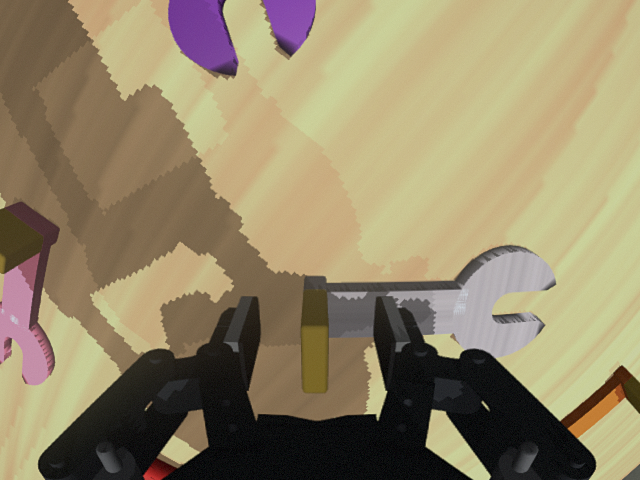

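The handle (313,340) is centred between the pads, and the ring lies at (505,300). I'll close and lift.

Emit:
apply_moves:
  steps: [0,-0.1,0,0,0,0,0,0,0,0,0,0,0,0,0,0,0,0,0,0,0,0,0,0,0,0,0,0,0,0,0,0,0,0,0,0,0,0,0,0,0,0,0,0,0,0,0,0,-1,0,0,0,0,-2,0,0,0,0,-2,0,0,0,0,-3,0,0,0,0,-3,0,0,0,0,0,0]

```text
time_s: 7.15
eef_pos: [0.5566, -0.2517, 0.154]
orientation: [1.358, 2.824, 0.0]
wrist_force: [2.0, -0.9, -3.0]
gripper_width: 0.0091
```

```bash
python3 - <<'E'
from h import *
c=wrist();save(c,'w3.png');M,s=tool();print(M.round(4),s['wrist_force'],s['gripper_width'],s['time_s'])
S0=arm.observe()['eef_pos']
for r in viewer.regions_of(c,'c_washer')[:4]: print(r['p'],r['position'],r['region'].sum())
E
```

```text
[[-0.6245  0.781   0.0041  0.5553]
 [ 0.781   0.6245 -0.0019 -0.2511]
 [-0.0041  0.002  -1.      0.1515]
 [ 0.      0.      0.      1.    ]] [-0.03339277 -0.27532088 -3.41638124] 0.009434521988693574 7.2
0.91 [500.8, 351.2] 2622
0.76 [262.8, 35.8] 4645
0.67 [443.3, 295.8] 16137
0.59 [103.5, 234.0] 5403
```

View pics/w3.png

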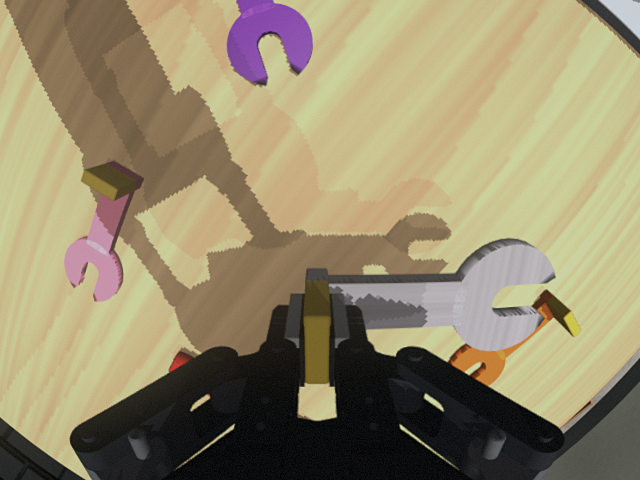

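Emit:
apply_moves:
  steps: [0,0,0,0,5.6,0,0,0,0,5.6,0,0,0,0,5.6,0,0,0,0,5.6,0,3.1,-0.5,0,0,0,3.1,-0.5,0,0,0,3.1,-0.5,0,0,0,3.1,-0.5,0,0,0,3.1,-0.5,0,0,0,3.1,-0.5,0,0,0,3.1,-0.5,0,0,0,3.1,-0.5,0,0,0,3.1,-0.5,0,0,0,3.1,-0.5,0,0,0,3.1,-0.5,0,0,0,3.1,-0.5,0,0,0,0,0,0,0,0,0,0,0,0]

```text
time_s: 9.05
eef_pos: [0.3903, 0.09, 0.1473]
orientation: [-1.881, -2.513, 0.005]
wrist_force: [-0.2, 0.0, -3.6]
gripper_width: 0.009
```

```bash
python3 - <<'E'
from h import *
c=wrist();save(c,'w4.png');M,s=tool();print(M.round(4),s['wrist_force'],s['time_s'])
for q in ['jig','lamp_base','collar','lever','c_washer']:
    for r in viewer.regions_of(c,q)[:3]: print(q,r['p'],r['position'],r['region'].sum())
print(wproj(c,np.array([[.599,.149,.042],[.599,.149,.077]])))
E
```

```text
[[-2.807e-01  9.598e-01 -2.800e-03  3.911e-01]
 [ 9.598e-01  2.807e-01 -8.000e-04  8.960e-02]
 [-0.000e+00 -2.900e-03 -1.000e+00  1.477e-01]
 [ 0.000e+00  0.000e+00  0.000e+00  1.000e+00]] [ 0.23720633  0.62487666 -2.94617663] 9.1
jig 0.56 [548.1, 183.0] 17672
lamp_base 0.92 [573.5, 224.0] 11630
collar 0.56 [593.5, 264.1] 171
lever 0.9 [622.1, 261.7] 1760
lever 0.16 [574.8, 227.2] 11496
c_washer 0.61 [445.6, 296.1] 16170
[[592.03866753 252.20562858]
 [619.35162641 269.12410936]]
```

View pics/w4.png

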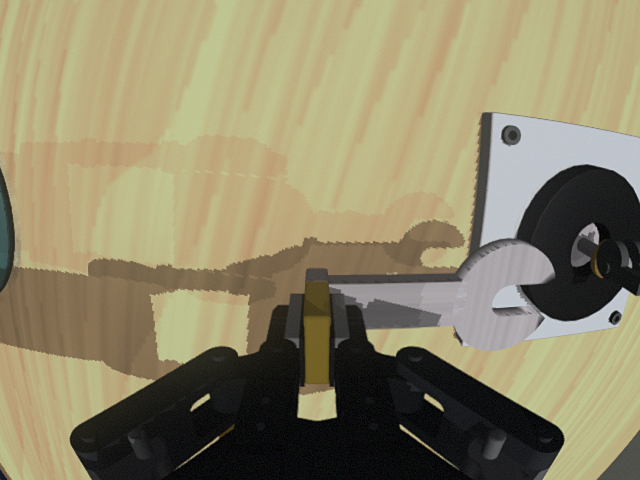

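Emit:
apply_moves:
  steps: [0,0,0,2,0,0,0,0,2,0,0,0,0,1.5,0,0,0,0,0.9,0,0,0,0,0,0,0,0,0,0,0]

```text
time_s: 9.95
eef_pos: [0.3927, 0.0897, 0.0856]
orientation: [1.886, 2.512, 0.0]
wrist_force: [0.5, -0.5, -4.1]
gripper_width: 0.009
```

```bash
python3 - <<'E'
from h import *
zs=[]
c=wrist();M,s=tool()
P=[arm.observe()['eef_pos']]
np.save('M.npy',M); print(M.round(4),s['time_s'])
# washer pose in wrist image: fit with free z via tool-frame model
m=[r for r in viewer.regions_of(c,'c_washer') if np.hypot(*(np.array(r['position'])-[445,296]))<25]
print(len(m)); m=m[0]['region']
h=M[2,3]-.0382
y0=np.arctan2(M[1,1],M[0,1]); 
up=lambda W,h:[q+[0,0,h] for q in W]
WV=cring()  # ring only: compare within columns >430
for hh in (h-.003,h,h+.003):
    x0=M[:2,3]+.095*np.array([np.cos(y0),np.sin(y0)])
    mm=m.copy(); 
    x,f=wfit(c,mm,up(WASH,hh),[*x0,y0]); 
    J=[np.cos(.2845),np.sin(.2845)]; d=np.array([.599,.149])-x[:2]
    print(round(hh,4),x.round(4),np.degrees(x[2]).round(2),round(f,3),'stud rel washer x,y',(d@[np.cos(x[2]),np.sin(x[2])]).round(4),(d@[-np.sin(x[2]),np.cos(x[2])]).round(4))
im=c['image'][:,:,::-1].copy()
for t in np.linspace(0,.14,15): 
    u=wproj(c,place(np.array([t,0,hh-.003+.01]),x)); cv2.circle(im,tuple(np.round(u).astype(int)),0,(0,255,0),-1)
for z in (.042,.058): cv2.circle(im,tuple(np.round(wproj(c,np.array([.599,.149,z]))).astype(int)),0,(0,0,255),-1)
cv2.imwrite('pics/w5.png',cv2.resize(im[150:380,440:640],None,fx=2.6,fy=2.6,interpolation=cv2.INTER_NEAREST))
E
```

```text
[[-2.793e-01  9.602e-01  1.300e-03  3.931e-01]
 [ 9.602e-01  2.793e-01  2.000e-04  8.980e-02]
 [-1.000e-04  1.300e-03 -1.000e+00  8.600e-02]
 [ 0.000e+00  0.000e+00  0.000e+00  1.000e+00]] 10.0
1
0.0448 [0.4837 0.117  0.2868] 16.43 0.11 stud rel washer x,y 0.1197 -0.0019
0.0478 [0.4828 0.1181 0.28  ] 16.04 0.151 stud rel washer x,y 0.1202 -0.0024
0.0508 [0.4823 0.1197 0.2902] 16.63 0.203 stud rel washer x,y 0.1202 -0.0053
```

View pics/w5.png

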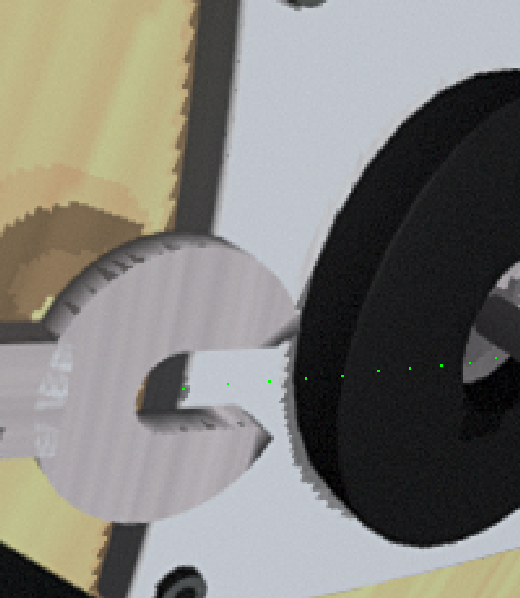

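Emit:
apply_moves:
  steps: [0,0,0.5,0.1,0,0,0,1,0,0,0,0,1,0,0,0,0,1,0,0,0,0,1,0,0,0,0,0.5,0,0,0,0,0,0,0]

```text
time_s: 10.75
eef_pos: [0.4413, 0.1041, 0.0843]
orientation: [1.885, 2.513, 0.0]
wrist_force: [0.2, 0.6, -3.6]
gripper_width: 0.0094
```

```bash
cat > look.py <<'E'
from h import *
import sys
c=wrist();M,s=tool(); print(M.round(4)[:3,3],s['time_s'],s['wrist_force'].round(1))
b=viewer.camera('side'); save(b,'s_'+sys.argv[1]); save(c,'raw_'+sys.argv[1])
m=[r for r in viewer.regions_of(c,'c_washer') if np.hypot(*(np.array(r['position'])-[445,296]))<25][0]['region']
y0=np.arctan2(M[1,1],M[0,1]); x0=M[:2,3]+.095*np.array([np.cos(y0),np.sin(y0)])
for hh in (.042,.0435,.045,.0465):
    x,f=wfit(c,m,[q+[0,0,hh] for q in WASH],[*x0,y0]); print(hh,x.round(4),round(np.degrees(x[2]),2),round(f,3))
for r in viewer.regions_of(c,'collar')[:2]: print('collar',r['p'],np.round(r['position']),r['region'].sum())
im=c['image'][:,:,::-1].copy(); k=3
x0,y0=440,190; im=cv2.resize(im[y0:y0+190,x0:640],None,fx=k,fy=k,interpolation=cv2.INTER_CUBIC)
dot=lambda P,col:cv2.circle(im,tuple(np.round((wproj(c,P)-[x0,y0]+.5)*k).astype(int)),1,col,-1)
for t in np.linspace(0,.12,25): dot(place(np.array([t,0,.055]),x),(0,255,0))
for z in np.linspace(.02,.077,12): dot(np.array([.599,.149,z]),(0,0,255))
cv2.imwrite('pics/'+sys.argv[1],im)
E
python3 look.py w6.png
```

```text
[0.4404 0.1039 0.0841] 10.8 [-0.8 -0.9 -2.9]
0.042 [0.5326 0.1308 0.2894] 16.58 0.111
0.0435 [0.5322 0.1314 0.2876] 16.48 0.114
0.045 [0.5316 0.132  0.2866] 16.42 0.133
0.0465 [0.5314 0.1327 0.2851] 16.33 0.156
collar 0.65 [595. 300.] 294
```

View pics/w6.png

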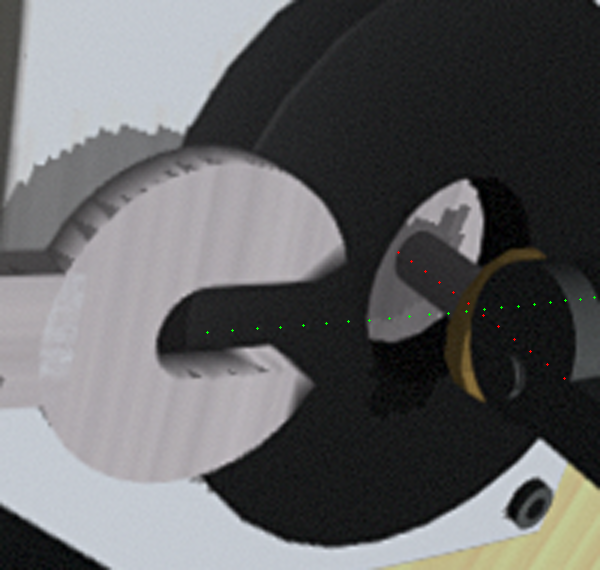

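The slot axis (green) runs along row ~310 near the stud at crop (500,~318). The red prediction sits ~3 px off the visible stud, so I'll refine the stud position from its edges and the brass rim.

```bash
cat > stud.py <<'E'
from h import *
from scipy.optimize import least_squares
import sys
c=viewer.camera('wrist');M,s=tool();c['T']=M@c['hand_eye']
im=cv2.cvtColor(c['image'],cv2.COLOR_RGB2HSV).astype(int)
br=(im[...,0]>12)&(im[...,0]<28)&(im[...,1]>110)&(im[...,2]>50); br[:, :540]=0; br[:250]=0; br[335:]=0
n,l,st,ce=cv2.connectedComponentsWithStats(br.astype(np.uint8)); print(st[1:].tolist())
k=1+st[1:,4].argmax(); rows=np.where((l==k).any(1))[0]
B=np.array([[np.where(l[r]==k)[0][0]-.5,r] for r in rows[1:-1]]); print(B[::6].tolist())
U=np.array([[430,233],[453,249],[475,264]])/3+[439.5,189.5]; L=np.array([[402,276],[424,293],[446,310]])/3+[439.5,189.5]
t=np.linspace(0,2*np.pi,181)
def res(p):
    X,Y,z=p; C=wproj(c,np.c_[X+.015*np.cos(t),Y+.015*np.sin(t),0*t+z])
    e=[np.hypot(*(C-b).T).min()*np.sign(np.hypot(*(b-C.mean(0)))-1) for b in B]
    o=c['T'][:2,3]-[X,Y]; d=np.hypot(*o); a=np.arctan2(o[1],o[0]); w=np.arccos(.006/d); r=[]
    for pts,sg in((U,1),(L,-1)):
        best=[]
        for s_ in(1,-1):
            b=a+s_*w; q=wproj(c,np.array([[X+.006*np.cos(b),Y+.006*np.sin(b),zz] for zz in(.022,.055)])); n=np.array([-(q[1]-q[0])[1],(q[1]-q[0])[0]]); n/=np.hypot(*n)
            best.append((pts-q[0])@n)
        r.append(min(best,key=lambda v:np.abs(v).sum()))
    return np.r_[np.array(e)*.5,*r,(z-.0584)/.0007]
for p0 in([.599,.149,.0584],[.602,.152,.0584]):
    b=least_squares(res,p0,diff_step=1e-4,loss='soft_l1'); print(b.x.round(4),round(b.cost,2),res(b.x)[-7:].round(2))
E
python3 stud.py
```

```text
[[591, 273, 33, 51, 289]]
[[611.5, 274.0], [604.5, 280.0], [599.5, 286.0], [595.5, 292.0], [592.5, 298.0], [591.5, 304.0], [591.5, 310.0], [593.5, 316.0], [599.5, 322.0]]
[0.5983 0.1506 0.0583] 5.84 [ 1.39  1.44  1.4  -0.18 -0.2  -0.23 -0.16]
[0.5983 0.1506 0.0583] 5.84 [ 1.39  1.44  1.4  -0.18 -0.2  -0.23 -0.17]
```

Emit:
apply_moves:
  steps: [0,-0.12,0,0,0,0,0,1,0,0,0,0,1,0,0,0,0,1,0,0,0,0,0.5,0,0,0,0,0.5,0,0,0,0,0,0,0]

```text
time_s: 11.7
eef_pos: [0.4798, 0.1141, 0.0843]
orientation: [1.885, 2.513, 0.0]
wrist_force: [0.2, 0.0, -3.8]
gripper_width: 0.009
```

```bash
python3 look.py w7.png
```

```text
[0.4792 0.1139 0.0842] 11.75 [ 0.  -0.  -3.9]
0.042 [0.5711 0.1407 0.2877] 16.48 0.115
0.0435 [0.5707 0.1413 0.2851] 16.34 0.117
0.045 [0.5701 0.142  0.2863] 16.4 0.136
0.0465 [0.5698 0.1427 0.2847] 16.31 0.16
collar 0.52 [538. 305.] 240
```

View pics/w7.png

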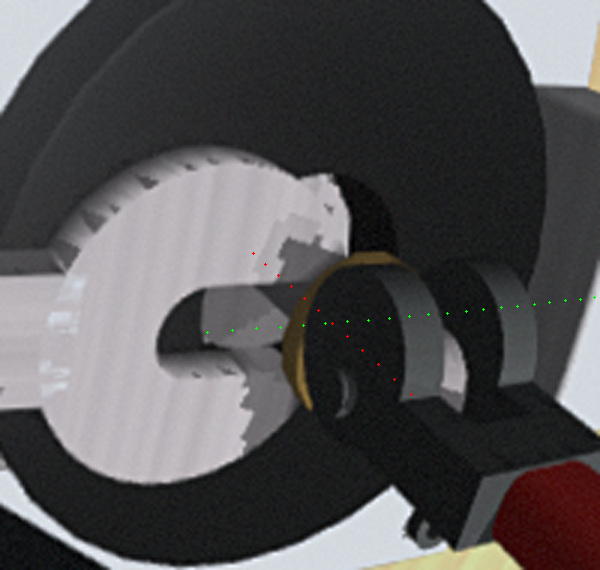

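Emit:
apply_moves:
  steps: [0,0,0.8,0,0,0,0,0.8,0,0,0,0,0.6,0,0,0,0,0.4,0,0,0,0,0.2,0,0,0,0,0.1,0,0,0,0,0,0,0]

```text
time_s: 12.6
eef_pos: [0.5068, 0.122, 0.0842]
orientation: [-1.885, -2.513, 0.0]
wrist_force: [-0.2, 0.0, -3.7]
gripper_width: 0.009
```

```bash
python3 - <<'E'
from h import *
c=wrist();M,s=tool();print(M[:3,3].round(4),s['wrist_force'].round(1),s['ft_torque'].round(2))
m=[r for r in viewer.regions_of(c,'c_washer') if np.hypot(*(np.array(r['position'])-[445,296]))<30]
print(len(m))
im=cv2.cvtColor(c['image'],cv2.COLOR_RGB2HSV).astype(int)
br=(im[...,0]>12)&(im[...,0]<28)&(im[...,1]>110)&(im[...,2]>50);br[:,:470]=0;br[:250]=0;br[335:]=0;br[:,600:]=0
n,l,st,ce=cv2.connectedComponentsWithStats(br.astype(np.uint8));k=1+st[1:,4].argmax();print(st[k])
rows=np.where((l==k).any(1))[0];B=np.array([[np.where(l[r]==k)[0][0]-.5,r] for r in rows[1:-1]])
from scipy.optimize import least_squares
t=np.linspace(0,2*np.pi,181)
f=lambda p:[np.hypot(*(wproj(c,np.c_[p[0]+.015*np.cos(t),p[1]+.015*np.sin(t),0*t+.0583])-b).T).min() for b in B]
b=least_squares(f,[.5983,.1506],diff_step=1e-4,loss='soft_l1');print('stud',b.x.round(4),b.cost)
y=np.arctan2(M[1,1],M[0,1]);d=b.x-M[:2,3];print('stud rel TCP along,across',d@M[:2,1],d@M[:2,0])
x,ff=wfit(c,m[0]['region'],[q+[0,0,.045] for q in WASH],[*(M[:2,3]+.095*M[:2,1]),y]);d=b.x-x[:2];print(x,ff,d@M[:2,1],d@M[:2,0])
save(c,'w8raw.png')
cv2.imwrite('pics/w8.png',cv2.resize(c['image'][190:380,400:600,::-1],None,fx=3,fy=3,interpolation=cv2.INTER_CUBIC))
E
```

```text
[0.5066 0.1219 0.0841] [-0.6 -0.5 -3.1] [-0.1   0.17 -0.01]
1
[488 291   8  35 115]
stud [0.5986 0.1509] 4.496562696940816
stud rel TCP along,across 0.09641693049013425 0.0021633558424705543
[0.59707839 0.14976139 0.28385803] 0.2758074226528703 0.0017722497501269077 0.0007031189219614271
```

Emit:
apply_moves:
  steps: [0,0,0.15,0,0,0,0,0,0.1,0,0,0,0,0.1,0,0,0,0,0,0]

```text
time_s: 13.1
eef_pos: [0.5083, 0.1224, 0.0824]
orientation: [1.885, 2.513, 0.0]
wrist_force: [-1.5, -0.9, -2.5]
gripper_width: 0.0091
```

Emit:
apply_moves:
  steps: [0,0,0,0.05,0,0,0,0,0.05,0,0,0,0,0,0]

```text
time_s: 13.4
eef_pos: [0.5083, 0.1224, 0.0822]
orientation: [-1.885, -2.513, 0.0]
wrist_force: [-3.3, -0.9, 5.8]
gripper_width: 0.0091
```

Emit:
apply_moves:
  steps: [2,0,0,0,0,3,0,0,0,0,3.5,0,0,0,0,3.5,0,0,0,0,3.5,0,0,-2,0,3.5,0,0,-3,0,3.5,0,0,-3,0,3.5,0,0,-3,0,3.5,0,0,0,0]

```text
time_s: 14.3
eef_pos: [0.5117, 0.123, 0.1965]
orientation: [1.881, 2.508, 0.011]
wrist_force: [0.8, 0.7, 1.1]
gripper_width: 0.0352
```

```bash
python3 - <<'E'
from h import *
c=wrist();M,s=tool();a=viewer.camera('scene');print(M[:3,3].round(4),s['wrist_force'].round(1))
for q in('c_washer','lever','lamp_base'):
    for r in viewer.regions_of(c,q)[:3]: print(q,r['p'],r['position'],r['region'].sum())
r=viewer.regions_of(c,'c_washer')[0]['region']
for z in (.042,):
    x,f=wfit(c,r,[q+[0,0,z] for q in WASH],[.599,.151,.285]);print(x,f)
save(c,'w9raw.png')
im=c['image'][:,:,::-1].copy()
A=cv2.resize(a['image'][160:280,300:420,::-1],(360,360),interpolation=cv2.INTER_CUBIC)
out=np.zeros((480,800,3),np.uint8); out[:,:440]=im[:,200:640]; out[:360,440:]=A; cv2.imwrite('pics/w9.png',out)
E
```

```text
[0.5104 0.1228 0.1941] [0.  0.8 0.3]
c_washer 0.86 [379.6, 226.3] 5823
c_washer 0.79 [206.7, 424.9] 473
c_washer 0.44 [158.9, 475.8] 83
lever 0.91 [465.0, 260.0] 4287
lamp_base 0.9 [418.9, 191.8] 11548
[0.59911834 0.15011887 0.28269439] 0.3048543063672613
```

View pics/w9.png

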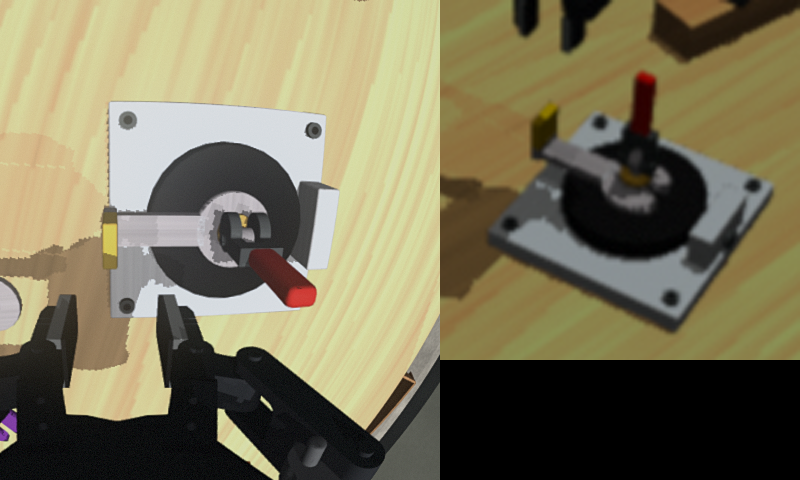

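Emit:
apply_moves:
  steps: [0,-2.6,0,0,0,0,-2.6,0,0,0,0,-2.6,0,0,0,0,0,2.3,0.7,0,0,0,2.3,0.7,0,0,0,2.3,0.7,0,0,0,2.3,0.6,0,0,0,0,0,0,0,0,0,0,0]

```text
time_s: 15.5
eef_pos: [0.6173, 0.0731, 0.1626]
orientation: [-1.883, -2.511, 0.004]
wrist_force: [-1.1, 0.2, 0.4]
gripper_width: 0.0001
```

```bash
cat > lev.py <<'E'
from h import *
M,s=tool();st=np.array([.5985,.1508]);X=np.array([np.cos(.2845),np.sin(.2845)]);Y=np.array([-X[1],X[0]])
d=M[:2,3]-st;print('TCP jig',(d@X*1e3).round(1),(d@Y*1e3).round(1),'z',(M[2,3]*1e3).round(1),s['wrist_force'].round(1),s['gripper_width'],s['time_s'])
for n in('scene','side'):
    c=viewer.camera(n)
    im=cv2.cvtColor(c['image'],cv2.COLOR_RGB2HSV).astype(int)
    rs=viewer.regions_of(c,'lever')[:1]
    for r in rs:
        best=[]
        m=((im[...,0]<8)|(im[...,0]>172))&(im[...,1]>150)&cv2.dilate(r['region'].astype(np.uint8),np.ones((7,7))).astype(bool)
        if m.sum()<10: print('no red'); continue
        ctr=np.argwhere(m).mean(0)[::-1]
        for ph in np.arange(-.6,1.8,.02):
            P=np.array([np.r_[st+Y*q*np.sin(ph),.077+q*np.cos(ph)] for q in(.032,.094)]); best.append((np.hypot(*(proj(c,P).mean(0)-ctr)),ph))
        print(n,r['p'].round(2),m.sum(),ctr.round(1),'theta',round(min(best)[1]+.43,2),'px err',round(min(best)[0],1))
E
python3 lev.py
```

```text
TCP jig -3.7 -79.8 z 162.6 [-1.1  0.2  0.4] 0.00011221410852602133 15.5Traceback (most recent call last):
  File "lev.py", line 15, in <module>
    print(n,r['p'].round(2),m.sum(),ctr.round(1),'theta',round(min(best)[1]+.43,2),'px err',round(min(best)[0],1))
            ^^^^^^^^^^^^
AttributeError: 'float' object has no attribute 'round'
```

Emit:
apply_moves:
  steps: [0,1.6,0.35,-0.3,0,0,1.6,0,-0.25,0,0,1.0,0,-0.3,0,0,1.0,0,-0.3,0,0,1.0,0,-0.3,0,0,1.1,0,0.1,0,0,1.1,0,0.1,0,0,1.0,0,0.4,0,0,1.0,0,0.4,0,0,0.9,0,0.7,0,0,0.9,0,0.7,0,0,0.6,0,0.9,0,0,0.6,0,0.9,0,0,0,0,0,0]

```text
time_s: 17.0
eef_pos: [0.5828, 0.2034, 0.1344]
orientation: [-1.883, -2.512, 0.004]
wrist_force: [0.1, 0.4, 0.8]
gripper_width: -0.0002
```

```bash
sed -i "s/r\['p'\].round(2)/round(r['p'],2)/" lev.py; python3 lev.py
```

```text
TCP jig -0.3 54.9 z 134.4 [0.1 0.4 0.8] -0.00016913418050223649 17.0
scene 0.64 55 [375.  196.8] theta 1.87 px err 2.1
side 0.72 65 [271.3 292.7] theta 1.65 px err 2.4
```

Emit:
apply_moves:
  steps: [0,0.3,0,0.7,0,0,0.3,0,0.7,0,0,0.1,0,0.5,0,0,0.1,0,0.4,0,0,0,0,0.2,0,0,0,0,0,0]

```text
time_s: 17.8
eef_pos: [0.5823, 0.2107, 0.1116]
orientation: [-1.886, -2.513, -0.001]
wrist_force: [0.1, -0.2, 1.4]
gripper_width: -0.0
```

```bash
python3 lev.py
```

```text
TCP jig 1.2 62.0 z 111.6 [ 0.1 -0.2  1.4] -4.540170186229951e-05 17.8
scene 0.75 38 [374.7 201. ] theta 2.13 px err 1.9
side 0.66 78 [270.3 304.8] theta 2.07 px err 3.1
```

Emit:
apply_moves:
  steps: [0,0,0,0.15,0,0,0,0,0.15,0,0,0,0,0,0]

```text
time_s: 18.3
eef_pos: [0.5819, 0.211, 0.109]
orientation: [-1.885, -2.512, -0.001]
wrist_force: [-0.3, 1.7, 3.9]
gripper_width: -0.0002
```

Emit:
apply_moves:
  steps: [0,0,0,0.1,0,0,0,0,0,0]

```text
time_s: 18.5
eef_pos: [0.5819, 0.2111, 0.1081]
orientation: [-1.885, -2.512, -0.001]
wrist_force: [-1.2, 2.0, 5.0]
gripper_width: -0.0002
```

Emit:
apply_moves:
  steps: [0,0,0,0.1,0,0,0,0,0,0]

```text
time_s: 18.7
eef_pos: [0.582, 0.2111, 0.1079]
orientation: [-1.885, -2.512, -0.001]
wrist_force: [-2.3, 0.3, 9.4]
gripper_width: -0.0001
```

Emit:
apply_moves:
  steps: [0,0,0,0.1,0,0,0,0,0,0]

```text
time_s: 18.9
eef_pos: [0.582, 0.2111, 0.1078]
orientation: [-1.885, -2.513, -0.001]
wrist_force: [-4.2, -0.5, 13.7]
gripper_width: 0.0
```

Emit:
apply_moves:
  steps: [0,0,0,-2,0,0,0,0,-3,0,0,0,0,-3,0,0,0,0,-3,0,0,-4,0,-2,0,0,-4,0,0,0,0,-4,0,0,0,0,-4,0,0,0,0,-4,0,0,0,0,0,0,0,0]

```text
time_s: 19.9
eef_pos: [0.6383, 0.014, 0.2346]
orientation: [1.891, 2.509, -0.004]
wrist_force: [-0.7, 0.5, 0.4]
gripper_width: -0.0001
```

```bash
python3 lev.py; python3 - <<'E'
from h import *
a=viewer.camera('scene');b=viewer.camera('side');c=wrist()
f=lambda i:cv2.resize(i[:,:,::-1],(400,400),interpolation=cv2.INTER_CUBIC)
save(c,'w10raw.png')
cv2.imwrite('pics/w10.png',np.hstack([f(a['image'][160:280,300:420]),f(b['image'][235:375,215:355])]))
for q in('c_washer','lamp_base'):
    for r in viewer.regions_of(c,q)[:2]: print(q,r['p'],r['position'],r['region'].sum())
E
```

```text
TCP jig -0.2 -142.5 z 234.6 [-0.7  0.5  0.4] -5.82682262312853e-05 19.9
scene 0.58 85 [377.2 198.5] theta 1.97 px err 0.3
side 0.82 159 [273.3 301.9] theta 1.97 px err 0.2
c_washer 0.84 [262.0, 57.2] 5462
c_washer 0.76 [101.3, 289.7] 2835
lamp_base 0.7 [341.3, 82.7] 10869
```

View pics/w10.png

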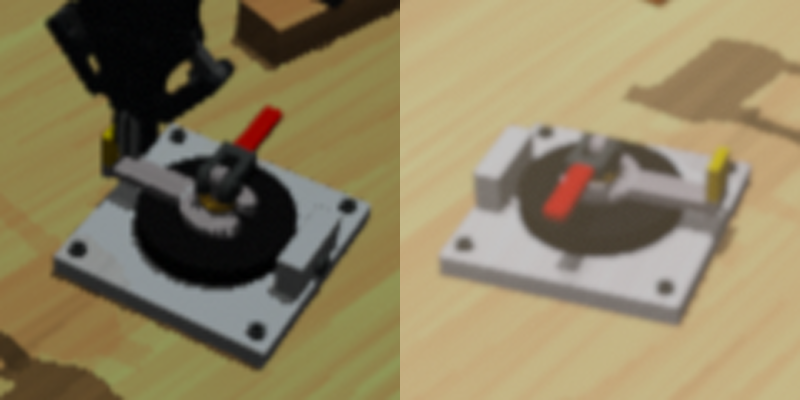

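The lever is level (θ about 1.97 in both views) and stopped hard against its stop. The washer lies flat under the collar, the base is seated, and the gripper is clear.

```bash
python3 -c "
from rig import ticket; print(ticket.job_done())"
```

```text
the job is handed in; nothing more can be done
None
```

The job is done and handed in at about 20 s of the 56 s allowed. I gripped the steel C-washer by its yellow handle and slid it onto the stud under the collar. I then lowered it onto the lamp base, released it, swung the red lever down with closed fingers, and backed away.

**Washer:** after release, the wrist-camera fit put its origin about 1 mm from the stud axis. That fit was loose because the collar and lever hid part of the washer. I did not fit it again after clamping; the last pictures show it flat and home under the collar.

**Lever:** it stopped hard, with the push rising to about 14 N while the tool barely moved. Both fixed cameras read about 1.97 rad after I let go; the scan used 0.02 rad steps and closed is 2.0. The two readings I took during the push disagreed (1.87 and 1.65 rad) because the gripper partly covered the lever.

**Camera disagreement:** the two fixed cameras differed by about 5 mm on the jig's position. I used the wrist camera for the insertion instead, and the wrist force showed no unexpected contact.

**Lamp base and other items:** the lamp base looked seated in the last pictures. I kept the arm clear of the other items, but I did not measure their positions again at the end.

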